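# One shot of cleaner from the slim canister

## Robot

A 6-joint arm with a two-finger parallel gripper is mounted at the origin on a cart in front of the work surface, level with it; the furniture and walls round the work are solid. World frame = base frame: x ahead of the robot, y to its left, z up, the work surface at z = 0. Lengths are in m, angles in rad, forces in N, time in s.
With the tool pointing down it reaches from about 0.375 to 0.925 m from the base axis. Payload 5.7 kg.
Tool frame: the origin (TCP) lies midway between the tips of the shut fingers; the grasp point (between the pads) lies 19 mm behind it; z points along the fingers, y is the line along which they close (so a half turn about z gives the same grasp; the last joint's range is limited). The gripper opens to 88 mm and grips with 3 to 60 N. Pads are 20 mm wide; open, the fingers measure 115 mm over their backs; the gripper's body (75 mm by 178 mm) begins 61 mm behind the grasp point.
Start: joints at [-1.36, 0.359, 1.51, -0, 1.272, -0.115], TCP at [0.192, -0.568, 0.223] pointing down, gripper open.
Joint ranges: [-2.97, 2.97], [-1.01, 2.36], [0.21, 2.38], [-0.96, 4.11], [0.2, 2.71], [-2.98, 2.98]. Speed limits (rad/s): [2.39, 2.39, 3.14, 3.14, 3.14, 3.14].

## Interface

Orientations are given as a unit quaternion [x, y, z, w].
In Python, from bench import move_ptp, servo_line, goto_joints, move_gripper, sleep, inverse_kinematics, capture, PlanningError, close_job, spot_in, silhouettes, current_clock, current_joint_pos, current_qvel, current_joint_torque, current_position, current_orientation, current_force, current_torque, current_finger_gap, current_grip_force gives the robot as it stands. Calls block until the motion is done:
- move_ptp(position, orientation): joint-space move of the TCP to a pose.
- servo_line(position, orientation=None, rate=0.15, contact_N=None): straight line of the TCP; orientation=None keeps the orientation; rate is the mean speed in m/s. With contact_N (N) it stops when the force on the tool has changed by that much, and returns True; else False.
- goto_joints(angles): joint-space move.
- move_gripper(opening): finger opening in m; the grip force is fixed at half the most; returns when the fingers have stopped.
- sleep(seconds).
- inverse_kinematics(position, orientation): joint angles nearest the present ones, or None.
- capture(name): name is "side" or "top"; returns a dict with "image" (400x640x3 uint8, blue, green, red), "range_z" (400x640 float32, m along the optical axis (not along the pixel's ray), 0 where there is no reading), "intrinsics" (3x3 intrinsics, pixels), "R" (3x3) and "t" (3): a world point X has camera coordinates R X + t. Camera axes: x right, y down, z forward; pixel columns grow to the right and rows downward; lengths in m; the calibration is good to about 2 mm. A picture is of the moment at which its call begins.
A pose or a line that the arm cannot do raises PlanningError and nothing moves.
- close_job(): hands the job in; it is judged then, once.
Trained networks look in the newest picture that a camera, given by its name, has taken for a name from the list of things; names that differ only in an ending like _2 or _b are one class to them, and where a whole thing is asked for, a point or a joint stands for the part that bears it (a point fixed in the world has none). Each returns a list of dicts, best first, with "conf" (0 to 1); they miss things now and then, are a little off and sometimes report something else, mostly with a low value. They report only what shows in the picture. A call takes as long as a camera call. They do not tell look-alikes from the thing itself.
- spot_in(camera, query): "xy" ([column, row] in pixels, amid what is visible of it).
- silhouettes(camera, query): "region" (400x640 bool, what is visible of it) and "xy" ([column, row] in pixels, amid what is visible of it).
Readings, each from a call of its own:
- current_clock(): time.
- current_joint_pos(): joint angles.
- current_qvel(): joint speeds.
- current_joint_torque(): joint torques, N m.
- current_position(): TCP position.
- current_orientation(): TCP orientation.
- current_force(): force on the tool from outside, world axes, zero at the start.
- current_torque(): the same for the moment, N m.
- current_finger_gap(): finger opening in m.
- current_grip_force(): force on a finger pad.
Only numpy, scipy, OpenCV 4.12 (cv2) and the standard library are available. Lean on these libraries where they do the work, as an engineer would, in place of code of your own. Each camera call takes 0.05 s, during which the arm holds its last target. There are 200 camera calls.

## Task

Stand the empty steel cup on the round black pad in front of the slim canister and let go of it. Then press that canister's nozzle cap all the way down for a moment, gently (fingertip force, well under 30 N), and let it spring back. Leave the cup standing upright on the pad; do not press the stout canister's cap or disturb the tape roll.

Things in the scene. Friction and masses are not known exactly. Their poses are not given: they have to be found in the camera images.
- cup: empty round steel cup, open at the top, 70 mm high, 47 mm across at the foot, 54 mm at the rim, wall 2.5 mm, 90 g, loose, upright; origin at the centre of its underside. Grip it across its diameter from above
- slim_station: fixed spray station with the SLIM canister (44 mm across). Origin on the table under the canister's axis; x points from the pad back to the canister, z up. Foot 120 mm wide, x -145 to +80 mm, 12 mm thick; post behind the canister; clear hood plate over the cap, underside 330 mm up, x -25 to +93 mm, 120 mm wide: reach under it with the tool tilted 35 to 45 degrees from the pad side
- slim_spot (a point): centre of the top of the round black rubber pad (68 mm across, 14 mm above the table) on which the cup must stand; axes as slim_station
- slim_axis (a point): on the slim canister's vertical axis, 180 mm above the table: the LOWEST the top of its free nozzle cap can be. The canister is clamped at any height: the cap's flat top (28 mm across; cap 18 mm high, 7 mm nozzle towards the pad) is 0 to 25 mm above this point; this offset is not reported and must be found by touch or seen
- slim_cap (a joint): how far the slim canister's cap is pressed down, m: 0 free, 0.008 at its stop; spring 4 N at first, 12 N at the stop
- stout_station: the other fixed spray station, same foot, post, pad and hood, but with the STOUT canister (64 mm across, cap 40 mm across, its free top 155 to 180 mm above the table); origin and axes as for the slim one. Not to be used
- stout_cap (a joint): how far the stout canister's cap is pressed down, m; must stay near 0
- tape_roll_a: roll of tape lying flat on the table, 85 mm across, 24 mm high, loose; origin at the centre of its underside. Leave it alone
There are look-alikes about, which are no part of the job. What is shaped like the cup but blue or red is not meant.

How it is judged:
On the way, in this order (a step that is already met when the one before it is completed fails the run):
1. the cup stands released on the slim canister's pad (horizontal distance between cup and slim_spot below 0.015 m and z of cup in the frame of slim_spot below 0.004 m and angle between cup's own z axis and vertical below 0.1 rad and contact force between the fingers and cup below 0.1 N), for 0.2 s.
2. the slim canister's cap is all the way down (over 6.5 of its 8 mm) while the cup stands on the pad (value of joint slim_cap above 0.0065 m and horizontal distance between cup and slim_spot below 0.015 m and angle between cup's own z axis and vertical below 0.1 rad), for 0.15 s.
At the end, for the whole second after the job is handed in: The cup stands upright (within 0.1 rad), at rest and released on the slim canister's pad, its centre within 15 mm of the pad's centre; the slim cap has been pressed and is up again (within 1.5 mm), the stout cap is up (value of joint each of slim_cap, stout_cap below 0.0015 m and horizontal distance between cup and slim_spot below 0.015 m and z of cup in the frame of slim_spot below 0.004 m and angle between cup's own z axis and vertical below 0.1 rad and linear speed of cup below 0.01 m/s); the robot touches nothing.
It fails at once if more than 30 N between the robot and the slim station (contact force between the arm and slim_station above 30 N).
It fails at once if more than 30 N between the fingers and the slim station (contact force between the fingers and slim_station above 30 N).
It fails at once if the stout canister's cap pressed more than 3 mm (value of joint stout_cap above 0.003 m).
It fails at once if the cup tipped over (angle between cup's own z axis and vertical above 0.6 rad).
It fails at once if the tape roll moved more than 30 mm (distance of tape_roll_a from where it was at the start of the episode above 0.03 m).
It also fails if it takes over 67 s, if anything falls off the work surface, if the arm or the gripper's body presses on something with over 40 N, if the wrist force passes 120 N, or if a joint passes its speed limit or range.

## Working session

There is one attempt and no reset: what is moved stays moved. The work goes in short steps, each a Python script; the robot and the scene stay as the last script left them, time stands still between calls to the robot, and variables do not carry over. Pictures are saved under pics/ and viewed, at most 10 in all, crops included, and the job is handed in when it is done.

```bash
mkdir -p pics; ls
cat > h.py <<'E'
import numpy as np, cv2
from bench import *
def world(c,uv,z=None):
    K,R,t=c["intrinsics"],np.array(c["R"]),np.array(c["t"])
    u,v=uv
    ray=np.linalg.inv(K)@[u,v,1]
    C=-R.T@t; d=R.T@ray
    s=c["range_z"][int(v),int(u)] if z is None else (z-C[2])/d[2]
    return C+s*d
def cloud(c,mask=None):
    K,R,t=c["intrinsics"],np.array(c["R"]),np.array(c["t"])
    m=c["range_z"]>0
    if mask is not None: m&=mask
    v,u=np.nonzero(m); s=c["range_z"][v,u]
    P=(np.linalg.inv(K)@np.vstack([u,v,np.ones(len(u))]))*s
    return (R.T@(P-np.array(t)[:,None])).T,u,v
def pix(c,X):
    p=c["intrinsics"]@(np.array(c["R"])@np.array(X)+np.array(c["t"])); return p[:2]/p[2]
E
python3 - <<'E'
from h import *
for n in("side","top"):
    c=capture(n); cv2.imwrite(f"pics/{n}0.png",c["image"]); print(n,np.round(-np.array(c["R"]).T@c["t"],3))
    for q in("cup","slim_station","stout_station","tape_roll_a","slim_cap","stout_cap","slim_spot"):
        try: print(q,[(round(d["conf"],2),np.round(d["xy"]).tolist(),np.round(world(c,d["xy"]),3).tolist()) for d in spot_in(n,q)])
        except Exception as e: print(q,e)
E
```

```text
pics
side [0.394 0.875 0.553]
cup [(0.93, [383.0, 284.0], [0.316, 0.242, 0.057]), (0.84, [279.0, 285.0], [0.519, 0.262, 0.054]), (0.8, [327.0, 275.0], [0.426, 0.231, 0.062])]
slim_station [(0.75, [298.0, 162.0], [0.548, -0.253, 0.109])]
stout_station [(0.63, [278.0, 203.0], [0.564, 0.002, 0.1])]
tape_roll_a []
slim_cap []
stout_cap [(0.65, [283.0, 181.0], [0.552, -0.013, 0.154])]
slim_spot [(0.6, [294.0, 162.0], [0.558, -0.25, 0.112])]
top [0.068 0.101 1.71 ]
cup [(0.73, [262.0, 253.0], [0.326, 0.225, 0.002]), (0.63, [259.0, 224.0], [0.424, 0.216, 0.002]), (0.55, [251.0, 194.0], [0.531, 0.223, 0.002]), (0.25, [396.0, 139.0], [0.551, -0.266, 0.2])]
slim_station [(0.68, [394.0, 138.0], [0.56, -0.262, 0.183])]
stout_station [(0.89, [320.0, 154.0], [0.567, -0.028, 0.168])]
tape_roll_a [(0.88, [211.0, 202.0], [0.535, 0.362, 0.004])]
slim_cap [(0.39, [397.0, 139.0], [0.549, -0.267, 0.203])]
stout_cap [(0.72, [325.0, 158.0], [0.553, -0.039, 0.162])]
slim_spot [(0.84, [398.0, 139.0], [0.548, -0.269, 0.203])]
```

View pics/side0.png

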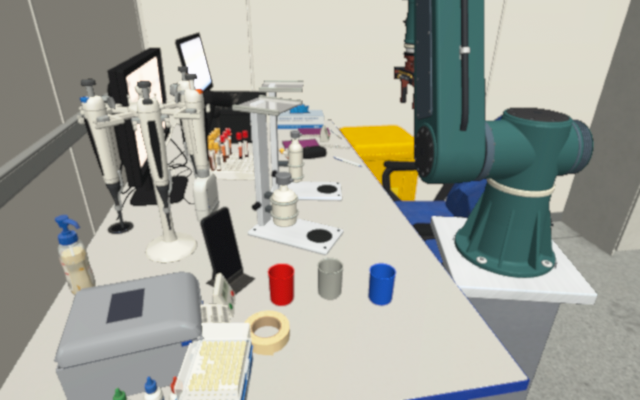

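View pics/top0.png

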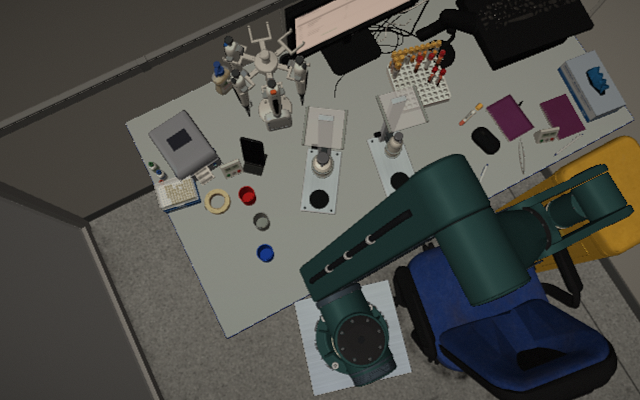

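The side view shows three cup shapes: red at (281,285), steel at (329,278) and blue at (381,284). In the top view these are (248,196), (261,222) and (265,253). The steel one in the middle matches the description. The slim canister is the far, narrower one: side (296,158), top (394,140), with its pad at top (399,180) partly hidden by the arm. The stout canister is at side (285,200). The tape roll is at top (217,201).

Run:
```python
from h import *
from scipy.optimize import least_squares
def circ(P): 
    r=least_squares(lambda p:np.hypot(P[:,0]-p[0],P[:,1]-p[1])-p[2],[*P[:,:2].mean(0),.027],loss="soft_l1",f_scale=.002); return r.x
cs=capture("side"); 
for d in silhouettes("side","cup"):
    P,u,v=cloud(cs,d["region"]); col=cs["image"][d["region"]].mean(0)
    Q=P[(P[:,2]>.045)]
    print("side",np.round(d["xy"]),col.round(),len(P),P[:,2].max().round(3),circ(Q).round(4))
ct=capture("top")
for d in silhouettes("top","cup"):
    P,u,v=cloud(ct,d["region"]); col=ct["image"][d["region"]].mean(0)
    print("top",np.round(d["xy"]),col.round(),len(P),P[:,2].max().round(3)); Q=P[P[:,2]>.05]
    if len(Q)>5: print(circ(Q).round(4))
    m=d["region"].astype(np.uint8); cc,_=cv2.minEnclosingCircle(np.argwhere(m)[:,::-1].astype(np.float32)); print(world(ct,cc,.07).round(4),world(ct,cc,.035).round(4))
a=cv2.resize(cs["image"][240:320,240:420],None,fx=4,fy=4); 
b=cv2.resize(cs["image"][80:250,230:390],None,fx=3,fy=3)
w=max(a.shape[1],b.shape[1]); 
cv2.imwrite("pics/crop.png",a);cv2.imwrite("pics/crop2.png",b)
```

```text
side [381. 287.] [168.  84.  38.] 974 0.072 [0.3159 0.2161 0.0245]
side [328. 276.] [139. 149. 148.] 971 0.072 [0.4214 0.208  0.0245]
side [279. 284.] [ 32.  37. 187.] 1004 0.072 [0.5177 0.2364 0.0246]
side [296. 164.] [183. 189. 189.] 2503 0.342 [ 0.5849 -0.2432  0.0366]
top [249. 194.] [18. 19. 98.] 254 0.077
[0.5177 0.2344 0.0246]
[0.5103 0.2336 0.07  ] [0.5197 0.2364 0.035 ]
top [261. 222.] [75. 83. 82.] 259 0.078
[0.4215 0.2064 0.0248]
[0.4165 0.2057 0.07  ] [0.424  0.2079 0.035 ]
top [262. 253.] [99. 49. 29.] 269 0.075
[0.316  0.2143 0.0248]
[0.314  0.2127 0.07  ] [0.3192 0.215  0.035 ]
```

View pics/crop.png

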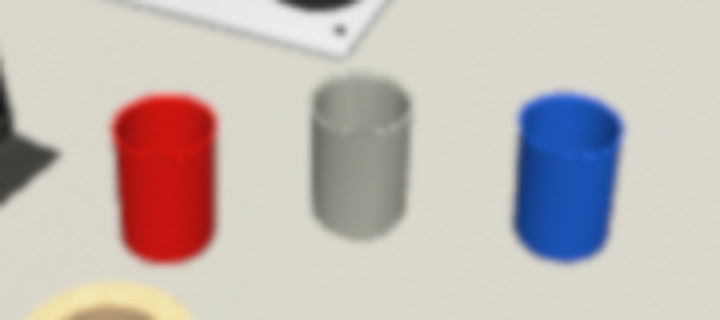

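The crop shows red, grey steel and blue from left to right, and the grey cup in the middle is the target, at about (0.4215, 0.207). I'll retract first, then swing over to it and re-measure the slim station once the arm is out of the way.

```bash
cat >> h.py <<'E'
from scipy.spatial.transform import Rotation as Ro
def down(yaw):  # tool x at world yaw, z down
    return (Ro.from_euler("z",yaw)*Ro.from_quat([1,0,0,0])).as_quat()
E
python3 - <<'E'
from h import *
print(current_orientation(),current_clock(), current_finger_gap())
q0=current_orientation()
move_ptp([0.15,-0.43,0.42],q0); print(current_joint_pos())
for y in (0.1,0.1+np.pi): print(y,inverse_kinematics([.4215,.207,.16],down(y)))
j=np.array(current_joint_pos()); 
qs=[inverse_kinematics([.4215,.207,.16],down(y)) for y in(0.1,0.1+np.pi)]
q=min((x for x in qs if x is not None),key=lambda x:abs(x[5]))
a=j.copy(); a[0]=q[0]; a[5]=q[5]; goto_joints(a)
goto_joints(q); print(current_position(),current_orientation(),current_clock())
c=capture("top"); cv2.imwrite("pics/top1.png",c["image"][90:240,280:450].repeat(4,0).repeat(4,1))
P,u,v=cloud(c)
np.savez("t.npz",**c)
c=capture("side"); np.savez("s.npz",**c)
E
```

```text
[ 9.86762996e-01  1.62169011e-01 -9.98423570e-06 -4.03731158e-05] 1.0 0.08746254541014609
[-1.38706695e+00  1.57733634e-02  1.47523357e+00  1.08739844e-05
  1.65182371e+00 -1.41974902e-01]
0.1 [ 3.09248345e-01  2.46198951e-01  1.86035623e+00 -4.44089210e-16
  1.03503747e+00  1.78004467e+00]
3.241592653589793 [ 3.09248345e-01  2.46198951e-01  1.86035623e+00 -4.44089210e-16
  1.03503747e+00 -1.36154798e+00]
[0.42282483 0.20714864 0.16097047] [-4.97090379e-02  9.98763202e-01  2.43849378e-04  1.00875412e-03] 5.4083
```

View pics/top1.png

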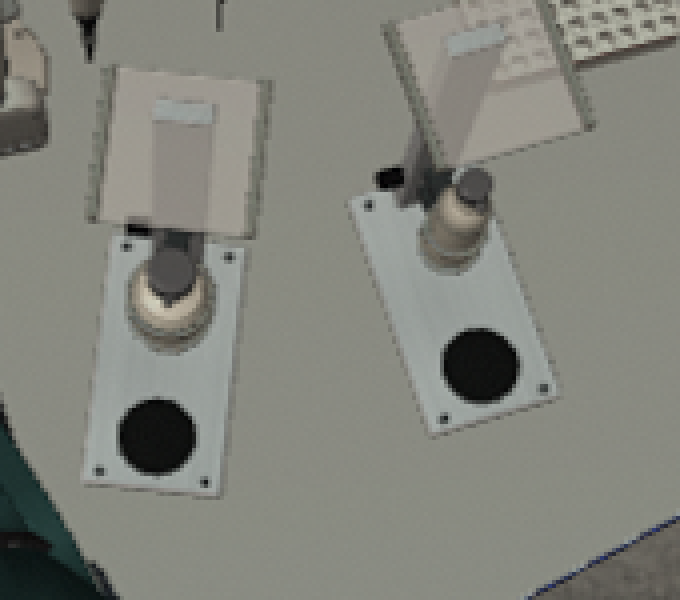

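View pics/crop2.png

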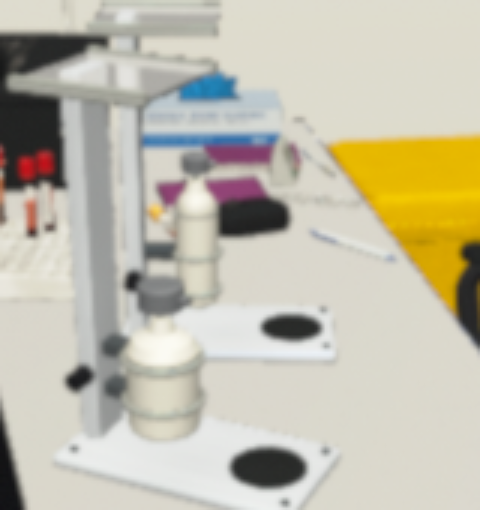

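The top view is clear now. The slim pad is at crop (481,366), which is full (400,181). The slim cap is at crop (474,187), full (398.5,137). The stout station is on the left. Next I'll measure these and grasp the cup.

Run:
```python
from h import *
c=dict(np.load("t.npz")); im=c["image"]; g=im.max(2)
n,l,st,ce=cv2.connectedComponentsWithStats((g<45).astype(np.uint8)[165:200,385:415].copy())
i=1+np.argmax(st[1:,4]); pad=ce[i]+[385,165]; W=world(c,pad,.014); print("pad",pad,st[i],W.round(4))
# plate corners from crop/4
for p in [(351,200),(431,434),(560,397)]: print("corner",world(c,np.array(p)/4-.4+[280,90],.012).round(4))
corn=[world(c,np.array(p)/4+[280,90],.012) for p in [(351,200),(431,434),(560,397)]]
P,u,v=cloud(c)
near=(np.hypot(P[:,0]-.55,P[:,1]+.265)<.06)&(P[:,2]>.15)&(P[:,2]<.26)
dark=g[v,u]<90
k=near&dark; print("captop top cam n",k.sum(),np.percentile(P[k,2],[10,50,90]).round(4),np.median(P[k],0).round(4))
s=dict(np.load("s.npz")); P2,u2,v2=cloud(s); g2=s["image"].max(2)
k=(np.hypot(P2[:,0]-.55,P2[:,1]+.265)<.06)&(P2[:,2]>.14)&(P2[:,2]<.26)
print("side",k.sum()); 
for z in np.arange(.14,.22,.005):
    m=k&(abs(P2[:,2]-z)<.0025)
    if m.sum()>2: print(round(z,3),m.sum(),P2[m].mean(0).round(3),(np.ptp(P2[m][:,0])).round(3),g2[v2[m],u2[m]].mean().round())
# canister body axis, side cam
k=(np.hypot(P2[:,0]-.55,P2[:,1]+.265)<.05)&(P2[:,2]>.04)&(P2[:,2]<.12)&(g2[v2,u2]>150)
from scipy.optimize import least_squares
Q=P2[k]; r=least_squares(lambda p:np.hypot(Q[:,0]-p[0],Q[:,1]-p[1])-.022,[.55,-.27],loss="soft_l1",f_scale=.002).x; print("axis side",r,k.sum())
d=r-W[:2]; print("yaw",np.degrees(np.arctan2(d[1],d[0])),np.hypot(*d), "plate",[np.degrees(np.arctan2(*(corn[0]-corn[1])[[1,0]])),np.degrees(np.arctan2(*(corn[2]-corn[1])[[1,0]]))])
# grasp
Q=current_orientation(); q=down(0.1+np.pi)
servo_line([.4215,.207,.034],q,rate=.1)
move_gripper(0.03); print(current_finger_gap(),current_grip_force(),current_position())
servo_line([.4215,.207,.16],q,rate=.15); print(current_finger_gap(),current_grip_force(),current_clock())
```

```text
pad [399.65116279 180.91860465] [  6   7  19  18 258] [ 0.4607 -0.2828  0.014 ]
corner [ 0.631  -0.2122  0.012 ]
corner [ 0.4119 -0.2267  0.012 ]
corner [ 0.4188 -0.3424  0.012 ]
captop top cam n 75 [0.1924 0.2006 0.2069] [ 0.5562 -0.274   0.2006]
side 231
0.14 6 [ 0.553 -0.26   0.141] 0.034 168.0
0.145 26 [ 0.556 -0.257  0.145] 0.043 187.0
0.15 28 [ 0.557 -0.258  0.15 ] 0.043 211.0
0.155 21 [ 0.557 -0.26   0.155] 0.037 224.0
0.16 28 [ 0.556 -0.262  0.16 ] 0.032 231.0
0.165 15 [ 0.559 -0.265  0.165] 0.025 225.0
0.17 12 [ 0.556 -0.265  0.17 ] 0.018 219.0
0.175 13 [ 0.558 -0.268  0.175] 0.018 210.0
0.18 7 [ 0.558 -0.269  0.179] 0.006 176.0
0.185 5 [ 0.555 -0.263  0.187] 0.017 132.0
0.19 20 [ 0.555 -0.265  0.19 ] 0.032 117.0
0.195 18 [ 0.553 -0.266  0.195] 0.03 116.0
0.2 20 [ 0.557 -0.267  0.201] 0.024 133.0
0.205 12 [ 0.558 -0.272  0.204] 0.018 153.0
axis side [ 0.55808209 -0.27337504] 296
yaw 5.554804703050577 0.09787798028016603 plate [np.float64(3.779799463964089), np.float64(-86.61935288008213)]
0.052256544403240256 30.00028750080844 [0.42153892 0.20692121 0.03403933]
0.05224237865386794 29.99990524335459 8.5667
```

Run:
```python
from h import *
s=dict(np.load("s.npz")); W=np.array([.4607,-.2828,.014])
p=pix(s,W); x,y=p.astype(int); g=s["image"].max(2)
m=(g<70).astype(np.uint8)[y-12:y+13,x-18:x+19].copy()
n,l,st,ce=cv2.connectedComponentsWithStats(m); i=1+np.argmax(st[1:,4]); print("side pad",world(s,ce[i]+[x-18,y-12],.014),st[i])
yaw=np.radians(4)
q=down(0.1+np.pi)
servo_line([.4215,.207,.42],q,rate=.25)
T=[W[0],W[1],.42]
qs=[inverse_kinematics(T,down(a)) for a in(yaw,yaw+np.pi)]; j=np.array(current_joint_pos())
print(j,qs); k=int(np.argmin([abs(a[5]-j[5]) for a in qs])); dn=down(yaw+k*np.pi)
goto_joints(qs[k])
servo_line([W[0],W[1],.12],dn,rate=.2); print(current_position(),current_finger_gap(),current_clock())
for n in("side","top"):
    c=capture(n); np.savez(n[0]+"2.npz",**c)
c=dict(np.load("s2.npz")); cv2.imwrite("pics/side2.png",c["image"][80:240,220:400].repeat(4,0).repeat(4,1)[:600])
np.save("dn.npy",dn)
```

```text
side pad [ 0.44968504 -0.29849213  0.014     ] [  8   0  29  18 374]
[ 3.09229783e-01  3.88818021e-02  1.45253303e+00  1.05668183e-06
  1.65312824e+00 -1.36152197e+00] [array([-6.78344771e-01,  1.53832733e-01,  1.31851779e+00, -4.44089210e-16,
        1.66924213e+00,  8.22638386e-01]), array([-6.78344771e-01,  1.53832733e-01,  1.31851779e+00, -4.44089210e-16,
        1.66924213e+00, -2.31895427e+00])]
[ 0.46135132 -0.2832401   0.12089177] 0.052509721756601076 13.2
```

View pics/side2.png

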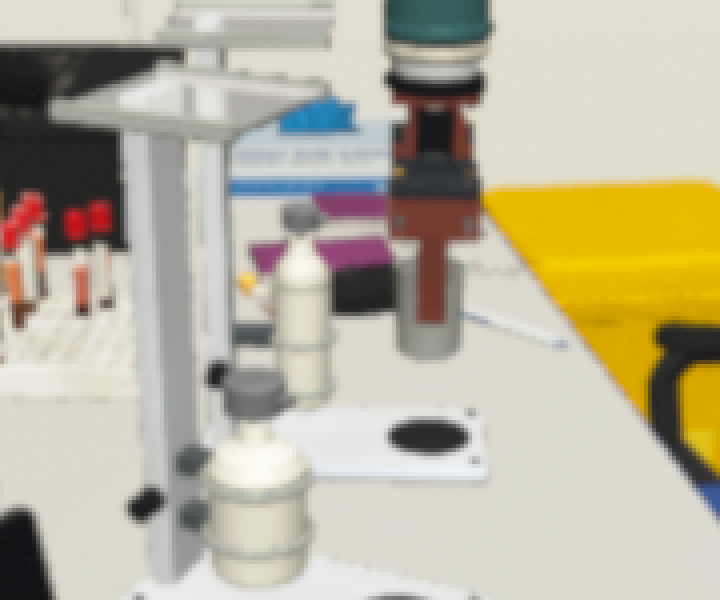

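The cup hangs upright in the grip above the slim pad, which is at side crop (429,437), full (327,189). I'll cross-check the pad with the side camera and then place the cup.

Run:
```python
from h import *
c=dict(np.load("s2.npz")); print("side pad",world(c,(326.9,188.9),.014).round(4))
g=c["image"].max(2); m=(g<80).astype(np.uint8)[183:196,314:341].copy()
n,l,st,ce=cv2.connectedComponentsWithStats(m); i=1+np.argmax(st[1:,4]); S=world(c,ce[i]+[314,183],.014); print(S.round(4),st[i])
# held cup centre from side camera
from scipy.optimize import least_squares
P,u,v=cloud(c); k=(np.hypot(P[:,0]-.461,P[:,1]+.283)<.035)&(P[:,2]<.14)&(P[:,2]>.09)&(P[:,1]<-.252)
b=c["image"][v,u].astype(int); k&=(np.ptp(b,axis=1)<25)
Q=P[k]; print("cup",least_squares(lambda p:np.hypot(Q[:,0]-p[0],Q[:,1]-p[1])-.0247,[.46,-.283],loss="soft_l1",f_scale=.002).x,k.sum(),Q[:,2].min())
```

```text
side pad [ 0.4587 -0.277   0.014 ]
[ 0.4593 -0.2779  0.014 ] [ 4  3 18  7 97]
cup [ 0.4609472  -0.28299801] 195 0.09022957708646205
```

Run:
```python
from h import *
dn=np.load("dn.npy"); p=[.460,-.2810]
servo_line([*p,.07],dn,rate=.1)
print(servo_line([*p,.046],dn,rate=.03,contact_N=3),current_position(),current_force())
move_gripper(.085); print(current_finger_gap(),current_position())
servo_line([*p,.20],dn,rate=.12); print(current_clock())
c=capture("side"); np.savez("s3.npz",**c)
from scipy.optimize import least_squares
for d in silhouettes("side","cup"):
    P,u,v=cloud(c,d["region"]); Q=P[P[:,2]>.05]
    if len(Q)>20: print(np.round(d["xy"]),P[:,2].min(),P[:,2].max(),least_squares(lambda p:np.hypot(Q[:,0]-p[0],Q[:,1]-p[1])-.025,Q[:,:2].mean(0)-[0,.02],loss="soft_l1",f_scale=.002).x)
cv2.imwrite("pics/side3.png",c["image"][80:240,220:400].repeat(4,0).repeat(4,1)[:600])
# candidate tilted presses: z tool toward +station x and down
yaw=np.radians(4)
for t in(35,40,45):
  for f in (0,90,180,-90):
    R=Ro.from_euler("z",yaw)*Ro.from_euler("y",np.radians(180-t))*Ro.from_euler("z",np.radians(f))
    z=R.as_matrix()[:,2]
    print(t,f,z.round(2),[None if (q:=inverse_kinematics(X,R.as_quat())) is None else np.round(q,2).tolist() for X in([.558,-.2745,.205],[.50,-.2785,.26])])
```

```text
True [ 0.45977663 -0.28106399  0.04781304] [0.48439639 0.63598835 2.82887154]
0.08490727062242116 [ 0.45926226 -0.28041924  0.04771821]
16.75
[326. 175.] 0.01842108391491013 0.08674298910483667 [ 0.45881354 -0.28016671]
[280. 283.] -0.0015021654012443405 0.0724307769333428 [0.51778852 0.23628836]
[384. 285.] -0.000924527955200537 0.07267917467480546 [0.31584411 0.21616385]
[296. 134.] 0.014675805639861905 0.20394485636487508 [ 0.56291203 -0.28632316]
35 0 [ 0.57  0.04 -0.82] [None, None]
35 90 [ 0.57  0.04 -0.82] [[-0.86, 0.25, 1.93, 0.77, 0.72, -1.46], [-0.98, 0.11, 1.94, 0.7, 0.88, -1.45]]
35 180 [ 0.57  0.04 -0.82] [[-0.86, 0.25, 1.93, 0.77, 0.72, 0.11], [-0.98, 0.11, 1.94, 0.7, 0.88, 0.12]]
35 -90 [ 0.57  0.04 -0.82] [[-0.86, 0.25, 1.93, 0.77, 0.72, 1.68], [-0.98, 0.11, 1.94, 0.7, 0.88, 1.7]]
40 0 [ 0.64  0.04 -0.77] [None, None]
40 90 [ 0.64  0.04 -0.77] [[-0.91, 0.26, 1.99, 0.96, 0.71, -1.68], [-1.04, 0.12, 2.0, 0.85, 0.87, -1.62]]
40 180 [ 0.64  0.04 -0.77] [[-0.91, 0.26, 1.99, 0.96, 0.71, -0.11], [-1.04, 0.12, 2.0, 0.85, 0.87, -0.05]]
40 -90 [ 0.64  0.04 -0.77] [[-0.91, 0.26, 1.99, 0.96, 0.71, 1.46], [-1.04, 0.12, 2.0, 0.85, 0.87, 1.52]]
45 0 [ 0.71  0.05 -0.71] [[-0.96, 0.28, 2.05, 1.16, 0.72, 2.8], [-1.09, 0.13, 2.05, 1.0, 0.88, 2.9]]
45 90 [ 0.71  0.05 -0.71] [[-0.96, 0.28, 2.05, 1.16, 0.72, -1.91], [-1.09, 0.13, 2.05, 1.0, 0.88, -1.81]]
45 180 [ 0.71  0.05 -0.71] [[-0.96, 0.28, 2.05, 1.16, 0.72, -0.34], [-1.09, 0.13, 2.05, 1.0, 0.88, -0.24]]
45 -90 [ 0.71  0.05 -0.71] [[-0.96, 0.28, 2.05, 1.16, 0.72, 1.23], [-1.09, 0.13, 2.05, 1.0, 0.88, 1.33]]
```

View pics/side3.png

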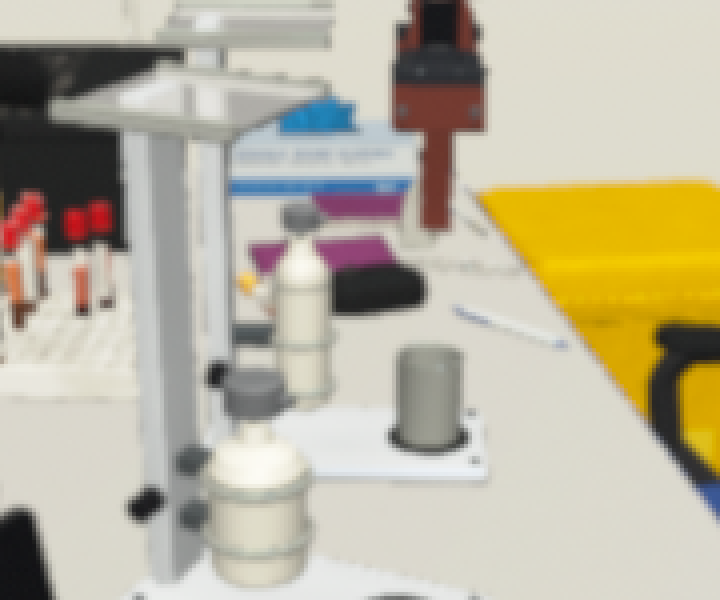

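The cup stands centred on the pad at (427,437) in the crop, and the measurement agrees: (0.4588, -0.2802). Next I'll shut the fingers, tilt 43° and press.

```bash
cat > press.py <<'E'
from h import *
yaw=np.radians(4); t=np.radians(43)
R=Ro.from_euler("z",yaw)*Ro.from_euler("y",np.pi-t)*Ro.from_euler("z",np.pi); Q=R.as_quat(); z=R.as_matrix()[:,2]
ax=np.array([.558,-.2745]); fx=np.array([np.cos(yaw),np.sin(yaw)])
B=np.array([*(ax+.006*fx),.224]); A=B-.12*z
E
python3 - <<'E'
from press import *
servo_line([.45,-.281,.32],np.load("dn.npy"),rate=.2); move_gripper(0)
move_ptp(A,Q); print(A,current_position(),current_clock())
f0=np.array(current_force())
hit=servo_line(B,Q,rate=.08,contact_N=3); print(hit,current_position(),np.array(current_force())-f0,current_clock())
c=capture("side"); cv2.imwrite("pics/side4.png",c["image"][70:220,230:390].repeat(4,0).repeat(4,1))
c=capture("top"); cv2.imwrite("pics/top4.png",c["image"][90:240,320:480].repeat(4,0).repeat(4,1))
E
```

```text
[ 0.48234494 -0.27979032  0.31176244] [ 0.48246057 -0.27982915  0.31186506] 20.875
False [ 0.56390535 -0.27431611  0.22439759] [-1.64495195 -0.7636532  -0.15717493] 22.525
```

View pics/side4.png

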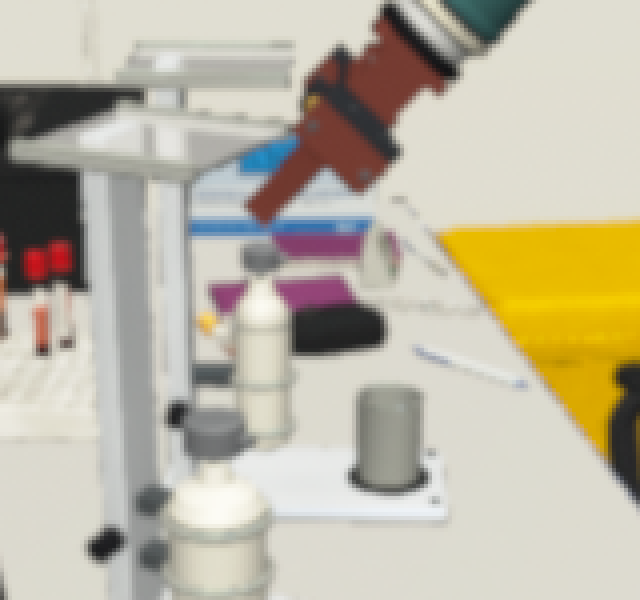

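The fingertip at crop (262,222) is just above the cap at (262,247), and the cup hasn't moved. I'll press in small steps.

Run:
```python
from press import *
sleep(.3); f0=np.array(current_force()); print(f0)
hit=servo_line([B[0],B[1],.188],Q,rate=.02,contact_N=2.5)
z0=current_position()[2]; print(hit,current_position(),np.array(current_force())-f0)
if hit:
    zt=z0
    for i in range(14):
        zt-=.001; servo_line([B[0],B[1],zt],Q,rate=.02)
        F=np.array(current_force())-f0; print(i,round(current_position()[2],4),F.round(1))
        if np.linalg.norm(F)>15: break
    sleep(.4); print(current_position(),np.array(current_force())-f0)
print(current_clock())
```

```text
[ 0.37969293 -0.26810744 -0.14223169]
True [ 0.56409303 -0.27408839  0.20878754] [-1.40963208  0.02258275  4.6764868 ]
0 0.2081 [-1.3 -0.2  4.2]
1 0.2072 [-3.2  0.8  5.7]
2 0.2063 [-3.6  0.7  6.6]
3 0.2054 [-4.   1.2  7.1]
4 0.2046 [-4.6  1.2  9. ]
5 0.2037 [-4.9  0.8  8.6]
6 0.2028 [-5.8  1.2 10.3]
7 0.2019 [-6.1  1.2 11.5]
8 0.201 [-6.7  0.9 12.5]
9 0.2008 [-11.    2.5  18.3]
[ 0.56449473 -0.27418385  0.20075812] [-10.4430384    3.66077431  18.1919034 ]
26.7417
```

The force jumped at about 8 mm of travel, so the cap is at its stop at about 21 N, and it held there for 0.4 s. Now I'll retreat.

Run:
```python
from press import *
servo_line(B,Q,rate=.04); servo_line(A,Q,rate=.1)
move_ptp([.40,-.285,.40],Q) if inverse_kinematics([.40,-.285,.40],Q) is not None else print("noik")
sleep(.5); print(current_position(),current_force(),current_clock())
c=capture("side"); cv2.imwrite("pics/side5.png",c["image"][70:220,230:390].repeat(4,0).repeat(4,1))
P,u,v=cloud(c); k=(np.hypot(P[:,0]-.558,P[:,1]+.2745)<.03)&(P[:,2]<.25); print("cap top",P[k,2].max())
k=(np.hypot(P[:,0]-.46,P[:,1]+.281)<.05)&(P[:,2]>.06)&(P[:,2]<.12); print("cup",P[k].mean(0),P[k,2].max())
```

```text
[ 0.40019428 -0.28477163  0.39962951] [-0.24810957  0.72790371 -0.30603668] 29.925
cap top 0.20401757934605766
cup [ 0.45818527 -0.27619679  0.07498426] 0.08699306732343068
```

View pics/side5.png

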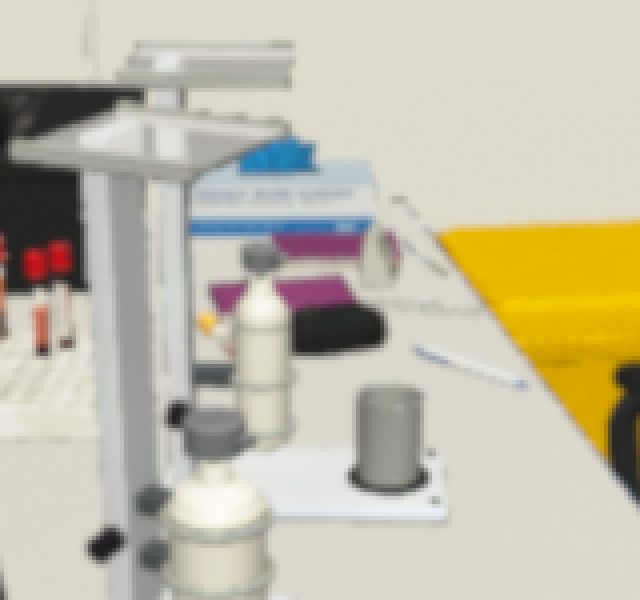

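The cap is back up at (262,250), the cup stands on the pad at (390,440), and the robot is clear.

```bash
python3 -c "
from bench import *
print(close_job())"
```

```text
the job is handed in; nothing more can be done
None
```

The steel cup is standing released on the slim canister's pad, the slim cap was pressed to its stop (about 21 N peak) and sprang back, and the job is handed in at about 30 s; the verdict was not reported back.

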